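# Open the handle-less ribbon cupboard by its touch catch

## Robot

A 6-joint arm with a two-finger parallel gripper is mounted at the origin on a cart in front of the work surface, level with it; the furniture and walls round the work are solid. World frame = base frame: x ahead of the robot, y to its left, z up, the work surface at z = 0. Lengths are in m, angles in rad, forces in N, time in s.
With the tool pointing down it reaches from about 0.325 to 0.775 m from the base axis. Payload 5.5 kg.
Tool frame: the origin (TCP) lies at the very end of the fingers, on their centre line; the grasp point (between the pads) lies 19 mm behind it; z points along the fingers, y is the line along which they close (so a half turn about z gives the same grasp; the last joint's range is limited). The gripper opens to 88 mm and grips with 3 to 60 N. Pads are 20 mm wide; open, the fingers measure 115 mm over their backs; the gripper's body (75 mm by 178 mm) begins 61 mm behind the grasp point.
Start: joints at [-1.359, 0.091, 1.231, -0, 1.82, -0.057], TCP at [0.159, -0.578, 0.223] pointing down, gripper open.
Joint ranges: [-2.87, 2.87], [-0.86, 2.18], [0.17, 2.46], [-1.51, 4.65], [0.06, 2.69], [-2.65, 2.65]. Speed limits (rad/s): [2.57, 2.57, 3.01, 3.14, 3.14, 3.14].

## Interface

Orientations are given as a unit quaternion [w, x, y, z].
In Python, from rig import get_state, viewer, hand_in gives the robot as it stands.
- The arm moves only by the tool apply_moves, never from a script. Its argument "moves" is a list of rows, each an object with "translation": the shift along the tool's x, y, z in mm, a list of three; "roll": the turn about the tool's z in rad; "claw": the closure, from 0 (fully open) to 1 (shut). A call has 1 to 12 rows; each row shifts and turns the commanded pose from where the row before left it, along the tool's axes as they then stand; what a row does not reach is not made up. A row lasts 1/10 s, in which the tool goes at most 50 mm and 8.59 degrees, less where a joint would pass 70% of its speed; a pose out of reach is approached as far as the arm can. A call with a gripper value outside its range is refused whole. The fingers move at their own pace and stop on an object; the grip force is fixed at half the most. Time passes only in rows, so rows that do not move let the fingers close. It gives the time, the measured TCP pose, the force, the opening and the grip force at its end, in the units of the state.
- get_state(): the state, without advancing time (a new reading comes with each control period).
- viewer.get_image(name): name is "scene" or "top" or "wrist"; returns the picture (480x640x3 uint8, blue, green, red); there is no depth.
- viewer.camera_params(name): a dict with "K" (3x3 intrinsics, pixels), "extrinsics" (4x4, takes a point from world to camera coordinates). Camera axes: x right, y up, looking along -z (the intrinsics and any distortion apply to the point x, -y, -z); pixel columns grow to the right and rows downward; lengths in m; the calibration is good to about 2 mm. The wrist camera is an equidistant fisheye: a pixel r from the principal point sees the ray r / f radians off the axis. A picture is of the moment at which its call begins: read the wrist's pose just before it. camera_params takes no time and is no camera call; for the wrist camera it gives the pose at the moment of the call.
- hand_in(): hands the job in; it is judged then, once.
Trained networks look in the newest picture that a camera, given by its name, has taken for a name from the list of things; names that differ only in an ending like _2 or _b are one class to them, and where a whole thing is asked for, a point or a joint stands for the part that bears it (a point fixed in the world has none). Each returns a list of dicts, best first, with "confidence" (0 to 1); they miss things now and then, are a little off and sometimes report something else, mostly with a low value. They report only what shows in the picture. A call takes as long as a camera call.
- viewer.look_for(camera, thing): "point" ([x, y, z] in m, in the coordinates of the camera as it stood for that picture, good to about 4 mm: the middle of the surface that is visible of it).
- viewer.pinpoint(camera, thing): "point" ([x, y, z] in m, in the coordinates of the camera as it stood for that picture, good to about 4 mm: a listed point, or the origin of a listed thing).
The state is a dict: "clock": time; "qpos": joint angles; "joint_velocities": joint speeds; "effort": joint torques, N m; "tcp_pos": TCP position; "eef_rot": TCP orientation; "ft_force": force on the tool from outside, world axes, zero at the start; "wrist_torque": the same for the moment, N m; "grip_width": opening from 0.0 (shut) to 1.0 (fully open); "finger_force": force on a finger pad.
Only numpy, scipy, OpenCV 4.12 (cv2) and the standard library are available. Lean on these libraries where they do the work, as an engineer would, in place of code of your own. Each camera call takes 0.05 s, during which the arm holds its last target. There are 200 camera calls.

## Task

Open the small handle-less ribbon cupboard on the counter: gently slide the gift box that stands before its door aside, clear of the door's whole swing, then press the door in beside its free right-hand edge until the touch catch lets go and the spring pushes the door ajar, and swing it wide open, at least square to the cupboard. Use the fingertips only: push the box along the counter without gripping, lifting or tipping it, never let the door bump it, and leave the stamp, the sweet tin and the calculator where they are.

Things in the scene. Friction and masses are not known exactly. Their poses are not given: they have to be found in the camera images.
- cupboard: Wooden cupboard fixed on the counter, 125 deep (x), 280 wide (y), 120 high. Origin: centre of its underside; x to its back, y to its left. The left part (y over +30) is open pigeonholes; a door without handle covers the front from y = -138 to +23. Shut, its outer face is at x = -62.5, its inner face at -48.5; the boards behind begin at x = -41.5. A ribbon spool 16 high lies on top, left.
- door: Plain wooden panel 161 wide, 14 thick, from 10 to 119 above the counter, hinged at its left edge. Origin: on the hinge axis at counter height. In its own frame it runs along -y to the free edge at y = -160; inner face x = 0, outer face x = -14. Behind it, low down, are a steel strike (20 long, on the door), the grey catch and its white plunger: behind the door stay over 60 above the counter.
- door_angle (a joint): Door angle, rad. 0: shut, caught. Pressed in it goes negative: at about -0.032 (5 mm at the free edge; about 3 N there, more near the hinge; firm stop at -0.039) the catch lets go, and as the finger backs away a spring pushes the door out to +0.39 (free edge 60 mm out) within 1 s. Beyond that it turns with slight friction and stays where it is left; 1.57 is square, stop at 1.92.
- door_hinge (a point): On the door's hinge axis, 64.5 above the counter, in the plane of the inner face.
- door_press (a point): Point on the door's outer face before the catch, 135 from the hinge (25 from the free edge), 90 above the counter: a good place to press, square to the face (toward the cupboard's +x). Moves with the door.
- door_edge (a point): Middle of the thickness of the door's free edge, 160 from the hinge, 90 above the counter. Moves with the door.
- gift_box: Square kraft-card gift box, 66 x 66 x 48 high, 0.1 to 0.21 kg, standing loose with its centre 60 to 85 mm before the shut door. Origin: centre of its underside, z up. Slides when pushed low at a side. It is clear of the swing when its centre is over 200 mm from the hinge axis (240 is comfortable); to the right, past the door's free edge, the counter is free.
- stamp: Wooden hand stamp with turned knob, 32 x 44 x 65 high, standing loose before the pigeonholes to the left of the door. Origin: centre of its underside. Bystander.
- sweet_tin: Round tin with press-on lid, 65 across x 40 high, standing loose to the right of the cupboard. Origin: centre of its underside. Bystander.
- calculator: Pocket calculator, 112 x 68 x 14, lying loose on the counter further to the right. Origin: centre of its underside, x along its long side. Bystander.

How it is judged:
On the way, in this order (a step that is already met when the one before it is completed fails the run):
1. the door is pressed in against its catch (value of joint door_angle below -0.02 rad).
2. the catch has let go and the door stands ajar (value of joint door_angle above 0.15 rad), for 0.1 s.
At the end, for the whole second after the job is handed in: The door stands open at 1.45 rad or more and at rest; the gift box stands upright (within 0.1 rad) and at rest on the counter, its centre more than 200 mm from the hinge axis; stamp, sweet tin and calculator are within 15 mm of where they were (value of joint door_angle above 1.45 rad and angular speed of door below 0.05 rad/s and horizontal distance between gift_box and door_hinge above 0.2 m and angle between gift_box's own z axis and vertical below 0.1 rad and height (world z) of gift_box between -0.005 and 0.005 m and linear speed of gift_box below 0.01 m/s and distance of each of stamp, sweet_tin, calculator from where it was at the start of the episode below 0.015 m); the robot touches nothing.
It fails at once if the gift box is lifted, carried or tipped (its origin over 8 mm up, or tilted over 0.25 rad) (height (world z) of gift_box above 0.008 m or angle between gift_box's own z axis and vertical above 0.25 rad).
It fails at once if the gift box is gripped or shoved hard (fingers press it with over 20 N) (contact force between the fingers and gift_box above 20 N).
It fails at once if the door bumps the gift box (over 0.5 N) (contact force between door and gift_box above 0.5 N).
It fails at once if a bystander is moved over 15 mm or picked up (distance of any of stamp, sweet_tin, calculator from where it was at the start of the episode above 0.015 m).
It also fails if it takes over 64 s, if anything falls off the work surface, if the arm or the gripper's body presses on something with over 40 N, if the wrist force passes 120 N, or if a joint passes its speed limit or range.

## Working session

There is one attempt and no reset: what is moved stays moved. The work goes in short steps, Python scripts to look and compute and a tool call to move; the robot and the scene stay as the last step left them, time stands still between calls to the robot, and variables do not carry over. Pictures are saved under pics/ and viewed, at most 10 in all, crops included, and the job is handed in when it is done.

Besides the shell and the picture viewer there is one more tool, called after ">>>" by a JSON object that holds its "name" and its "arguments". apply_moves: Moves the arm, as the interface text tells. Its arguments: {"type":"object","properties":{"moves":{"type":"array"}},"required":["moves"]}

```bash
mkdir -p pics
cat > h.py <<'E'
import numpy as np, cv2
from rig import get_state, viewer, hand_in
def w(cam,p):
    E=np.array(viewer.camera_params(cam)["extrinsics"]);return np.linalg.inv(E)@np.r_[p,1]
def find(cam,things,save=None):
    im=viewer.get_image(cam)
    if save: cv2.imwrite("pics/"+save,im)
    for t in things:
        for r in viewer.pinpoint(cam,t)[:2]: print(cam,t,np.round(w(cam,r["point"])[:3],4),round(r["confidence"],2))
E
python3 - <<'E'
from h import *
T=["cupboard","door_hinge","door_press","door_edge","gift_box","stamp","sweet_tin","calculator"]
find("scene",T,"s0.png");find("top",T,"t0.png")
s=get_state();print(s["clock"],s["tcp_pos"],s["eef_rot"],s["ft_force"])
E
```

```text
scene cupboard [0.6116 0.1209 0.0041] 0.59
scene door_hinge [0.5622 0.134  0.0609] 0.89
scene door_press [ 0.5673 -0.0026  0.0915] 0.91
scene door_edge [ 0.5805 -0.0254  0.0892] 0.9
scene gift_box [ 0.5029  0.0036 -0.0009] 0.9
scene stamp [0.4275 0.2769 0.003 ] 0.82
scene sweet_tin [0.6121 0.1194 0.0041] 0.58
scene calculator [ 4.538e-01 -3.128e-01  4.000e-04] 0.76
top cupboard [0.6107 0.1213 0.0013] 0.88
top door_hinge [0.5611 0.1332 0.0638] 0.77
top door_press [ 0.5673 -0.0008  0.0866] 0.75
top door_edge [ 0.5771 -0.0224  0.0918] 0.78
top gift_box [0.5041 0.0033 0.0022] 0.96
top gift_box [0.5628 0.1311 0.0633] 0.43
top stamp [ 0.4315  0.2753 -0.0005] 0.75
top sweet_tin [ 0.4499 -0.3092 -0.0024] 0.31
0.9 [ 0.15934626 -0.5784639   0.22262181] [-1.44781165e-05  9.90981246e-01  1.34000636e-01 -3.99685839e-06] [ 0.35794361 -0.50731969 -0.10478511]
```

```bash
python3 -c "
import cv2,numpy as np
a=cv2.imread('pics/s0.png');b=cv2.imread('pics/t0.png')
cv2.imwrite('pics/c0.png',cv2.resize(np.vstack([a,b]),(450,600)))"
```

```text
(no output)
```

View pics/t0.png

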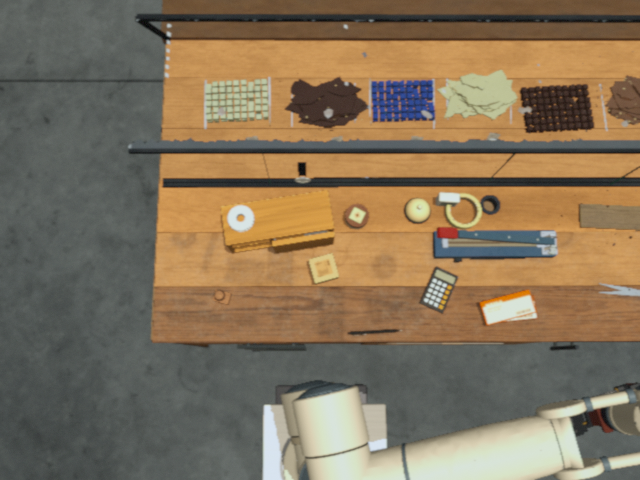

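View pics/s0.png

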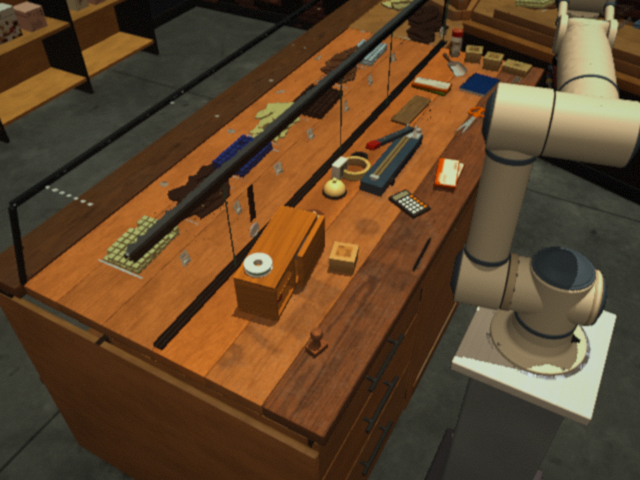

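The top view shows the box at (324,268), the tin at (355,215), the stamp at (220,296) and the calculator at (438,290). The cupboard is at (278,220), yawed about 0.15 rad. The scene view agrees. I'll head for the left side of the box.

>>> {"name": "apply_moves", "arguments": {"moves": [{"translation": [0, 0, 0], "roll": 0.12, "claw": 1}, {"translation": [27, -39, 0], "roll": 0, "claw": 1}, {"translation": [27, -39, 0], "roll": 0, "claw": 1}, {"translation": [27, -39, 0], "roll": 0, "claw": 1}, {"translation": [27, -39, 0], "roll": 0, "claw": 1}, {"translation": [27, -39, 0], "roll": 0, "claw": 1}, {"translation": [27, -39, 0], "roll": 0, "claw": 1}, {"translation": [27, -39, 0], "roll": 0, "claw": 1}, {"translation": [27, -39, 0], "roll": 0, "claw": 1}, {"translation": [27, -39, 0], "roll": 0, "claw": 1}, {"translation": [27, -39, 0], "roll": 0, "claw": 1}, {"translation": [0, 0, 0], "roll": 0, "claw": 1}]}}

```text
clock: 2.1
tcp_pos: [0.3704, -0.148, 0.2231]
eef_rot: [-0.001, 0.997, 0.079, 0.001]
ft_force: [-0.6, -1.2, -0.1]
grip_width: 0.005
finger_force: 0.0
```

```bash
cat >> h.py <<'E'
from scipy.optimize import least_squares
def hinge(obs):
    # obs: name->list of xy ; fit hinge xy + yaw for shut door
    L=dict(cupboard=(48.5,-22),door_hinge=(0,0),door_press=(-14,-135),door_edge=(-7,-160))
    def f(p):
        c,s=np.cos(p[2]),np.sin(p[2]);R=np.array([[c,-s],[s,c]])
        return np.concatenate([np.array(o)-p[:2]-R@np.array(L[n])/1e3 for n,o in obs])
    r=least_squares(f,[.56,.13,.15]);return r.x,r.fun
E
python3 - <<'E'
from h import *
s=get_state();print(s["clock"],s["tcp_pos"],s["eef_rot"])
im=viewer.get_image("wrist");cv2.imwrite("pics/w1.png",im)
obs=[("cupboard",(.6107,.1213)),("door_hinge",(.5622,.134)),("door_hinge",(.5611,.1332)),("door_press",(.5673,-.0026)),("door_press",(.5673,-.0008)),("door_edge",(.5805,-.0254)),("door_edge",(.5771,-.0224))]
print(hinge(obs)[0])
for t in ["door_hinge","door_press","door_edge","cupboard","gift_box","stamp","sweet_tin","calculator"]:
    for r in viewer.pinpoint("wrist",t)[:1]:
        p=w("wrist",r["point"])[:3];print(t,np.round(p,4),round(r["confidence"],2))
        if t in("door_hinge","door_press","door_edge","cupboard") and r["confidence"]>.6: obs.append((t,p[:2]))
p,f=hinge(obs);print(p,np.abs(f).max())
E
```

```text
2.1 [ 0.37035097 -0.14804325  0.22305057] [-5.72826478e-04  9.96898242e-01  7.86935247e-02  9.47152154e-04]
[0.56071984 0.13441662 0.15542816]
door_hinge [0.5639 0.1324 0.0611] 0.91
cupboard [0.4334 0.2644 0.001 ] 0.26
gift_box [ 0.4997 -0.002  -0.0022] 0.76
stamp [ 0.4338  0.2687 -0.0007] 0.96
sweet_tin [ 0.5003 -0.0022  0.0007] 0.67
calculator [ 0.4447 -0.3209 -0.0037] 0.75
[0.56148269 0.13421905 0.15056562] 0.002620750165223673
```

View pics/w1.png

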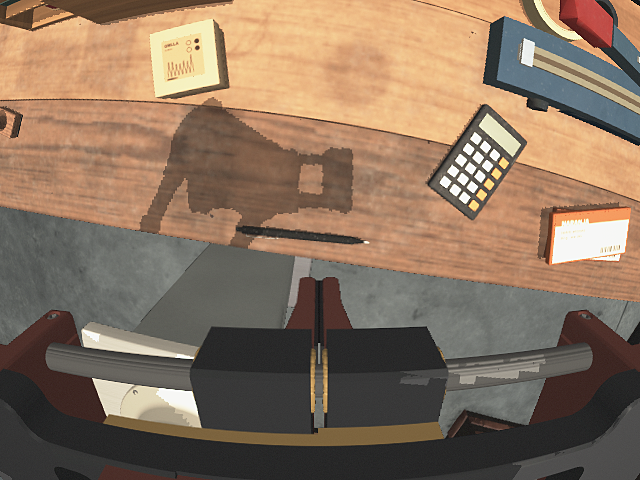

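>>> {"name": "apply_moves", "arguments": {"moves": [{"translation": [25, -39, 0], "roll": 0, "claw": 1}, {"translation": [25, -39, 0], "roll": 0, "claw": 1}, {"translation": [25, -39, 0], "roll": 0, "claw": 1}, {"translation": [25, -39, 0], "roll": 0, "claw": 1}, {"translation": [25, -39, 0], "roll": 0, "claw": 1}, {"translation": [25, -36, 0], "roll": 0, "claw": 1}, {"translation": [0, 0, 0], "roll": 0, "claw": 1}, {"translation": [0, 0, 0], "roll": 0, "claw": 1}]}}

```text
clock: 3.35
tcp_pos: [0.4827, 0.0979, 0.222]
eef_rot: [0.0, 0.997, 0.075, -0.001]
ft_force: [0.3, -0.7, -0.2]
grip_width: 0.005
finger_force: 0.0
```

```bash
cat >> h.py <<'E'
H=np.array([.5613,.1343]);PSI=.151
def loc(p):
    c,s=np.cos(PSI),np.sin(PSI);d=np.array(p)[:2]-H
    return np.round([c*d[0]+s*d[1],-s*d[0]+c*d[1]],4)
E
python3 - <<'E'
from h import *
s=get_state();print(s["clock"],s["tcp_pos"],loc(s["tcp_pos"]),s["eef_rot"])
E=np.linalg.inv(viewer.camera_params("wrist")["extrinsics"]);print("cam",E[:3,3],loc(E[:3,3]))
im=viewer.get_image("wrist");cv2.imwrite("pics/w2.png",im)
for t in ["door_hinge","door_press","door_edge","gift_box","stamp","sweet_tin"]:
    for r in viewer.pinpoint("wrist",t)[:1]:
        p=w("wrist",r["point"])[:3];print(t,np.round(p,4),loc(p),round(r["confidence"],2))
E
```

```text
3.35 [0.482712   0.09785591 0.22202461] [-0.0832 -0.0242] [ 2.60863520e-04  9.97203700e-01  7.47265770e-02 -8.07573827e-04]
cam [0.56112372 0.10967586 0.38383627] [-0.0039 -0.0243]
door_press [ 0.5706 -0.0055  0.0921] [-0.0118 -0.1396] 0.81
door_edge [ 0.5827 -0.0262  0.088 ] [-0.003  -0.1619] 0.71
gift_box [0.5004 0.0032 0.001 ] [-0.08   -0.1205] 0.9
stamp [0.4317 0.2737 0.0019] [-0.1072  0.1573] 0.93
sweet_tin [ 0.6508 -0.0905 -0.0021] [ 0.0547 -0.2357] 0.69
```

View pics/w2.png

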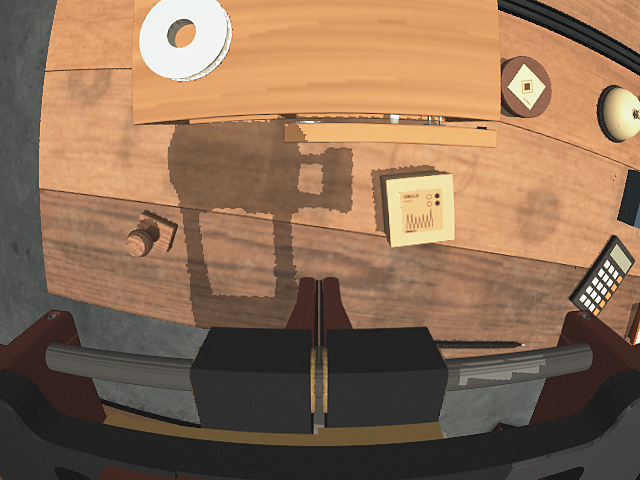

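Box at (420,208), nearly square to the tool; the counter between it and the stamp (148,232) is free. Descending on the box's left.

>>> {"name": "apply_moves", "arguments": {"moves": [{"translation": [3, 0, 40], "roll": 0, "claw": 1}, {"translation": [0, 0, 40], "roll": 0, "claw": 1}, {"translation": [0, 0, 40], "roll": 0, "claw": 1}, {"translation": [0, 0, 40], "roll": 0, "claw": 1}, {"translation": [0, 0, 25], "roll": 0, "claw": 1}, {"translation": [0, 0, 13], "roll": 0, "claw": 1}, {"translation": [0, 0, 0], "roll": 0, "claw": 1}, {"translation": [0, 10, 0], "roll": 0, "claw": 1}, {"translation": [0, 10, 0], "roll": 0, "claw": 1}, {"translation": [0, 10, 0], "roll": 0, "claw": 1}, {"translation": [0, 5, 0], "roll": 0, "claw": 1}, {"translation": [0, 5, 0], "roll": 0, "claw": 1}]}}

```text
clock: 4.9
tcp_pos: [0.492, 0.058, 0.0252]
eef_rot: [-0.0, 0.997, 0.074, 0.0]
ft_force: [-0.1, 0.2, 0.5]
grip_width: 0.002
finger_force: 0.0
```

>>> {"name": "apply_moves", "arguments": {"moves": [{"translation": [0, 5, 0], "roll": 0, "claw": 1}, {"translation": [0, 5, 0], "roll": 0, "claw": 1}, {"translation": [0, 5, 0], "roll": 0, "claw": 1}, {"translation": [0, 5, 0], "roll": 0, "claw": 1}, {"translation": [0, 5, 0], "roll": 0, "claw": 1}, {"translation": [0, 5, 0], "roll": 0, "claw": 1}, {"translation": [0, 5, 0], "roll": 0, "claw": 1}, {"translation": [0, 5, 0], "roll": 0, "claw": 1}]}}

```text
clock: 5.7
tcp_pos: [0.4975, 0.0189, 0.0246]
eef_rot: [-0.0, 0.997, 0.074, -0.0]
ft_force: [0.2, 0.3, -0.2]
grip_width: 0.004
finger_force: 0.2
```

Run:
```python
from h import *
s=get_state();print(s["clock"],s["tcp_pos"],loc(s["tcp_pos"]),s["ft_force"])
im=viewer.get_image("wrist");cv2.imwrite("pics/w3.png",im)
for t in ["gift_box"]:
    for r in viewer.pinpoint("wrist",t)[:1]:
        p=w("wrist",r["point"])[:3];print(t,np.round(p,4),loc(p),round(r["confidence"],2))
```

```text
5.7 [0.49750193 0.01888123 0.0245923 ] [-0.0804 -0.1045] [ 0.21606912  0.26639477 -0.24695378]
gift_box [ 0.5001 -0.0218  0.001 ] [-0.084  -0.1451] 0.73
```

View pics/w3.png

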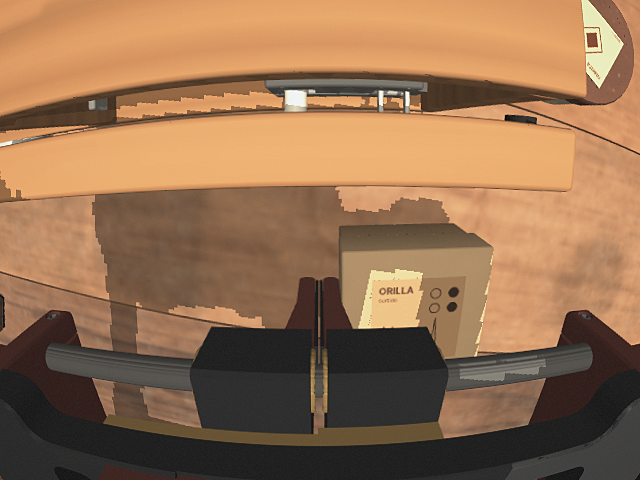

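The box (415,290) is sliding squarely ahead of the fingers, clear of the door. Continuing about 95 mm.

>>> {"name": "apply_moves", "arguments": {"moves": [{"translation": [0, 5, 0], "roll": 0, "claw": 1}, {"translation": [0, 5, 0], "roll": 0, "claw": 1}, {"translation": [0, 5, 0], "roll": 0, "claw": 1}, {"translation": [0, 5, 0], "roll": 0, "claw": 1}, {"translation": [0, 5, 0], "roll": 0, "claw": 1}, {"translation": [0, 5, 0], "roll": 0, "claw": 1}, {"translation": [0, 5, 0], "roll": 0, "claw": 1}, {"translation": [0, 5, 0], "roll": 0, "claw": 1}, {"translation": [0, 5, 0], "roll": 0, "claw": 1}, {"translation": [0, 5, 0], "roll": 0, "claw": 1}]}}

```text
clock: 6.8
tcp_pos: [0.5049, -0.0306, 0.0246]
eef_rot: [-0.0, 0.997, 0.074, -0.0]
ft_force: [-0.1, 0.6, -0.3]
grip_width: 0.006
finger_force: 0.3
```

>>> {"name": "apply_moves", "arguments": {"moves": [{"translation": [0, 5, 0], "roll": 0, "claw": 1}, {"translation": [0, 5, 0], "roll": 0, "claw": 1}, {"translation": [0, 5, 0], "roll": 0, "claw": 1}, {"translation": [0, 5, 0], "roll": 0, "claw": 1}, {"translation": [0, 5, 0], "roll": 0, "claw": 1}, {"translation": [0, 5, 0], "roll": 0, "claw": 1}, {"translation": [0, 5, 0], "roll": 0, "claw": 1}, {"translation": [0, 5, 0], "roll": 0, "claw": 1}, {"translation": [0, 5, 0], "roll": 0, "claw": 1}, {"translation": [0, 0, 0], "roll": 0, "claw": 1}]}}

```text
clock: 7.8
tcp_pos: [0.5116, -0.0754, 0.0246]
eef_rot: [0.0, 0.997, 0.074, 0.0]
ft_force: [0.5, 0.4, -0.7]
grip_width: 0.005
finger_force: 0.0
```

>>> {"name": "apply_moves", "arguments": {"moves": [{"translation": [0, -10, 0], "roll": 0, "claw": 1}, {"translation": [0, -20, 0], "roll": 0, "claw": 1}, {"translation": [0, -25, 0], "roll": 0, "claw": 1}, {"translation": [0, 0, -20], "roll": 0, "claw": 1}, {"translation": [0, 0, -25], "roll": 0, "claw": 1}, {"translation": [0, 0, -20], "roll": 0, "claw": 1}, {"translation": [0, 0, 0], "roll": 0, "claw": 1}]}}

```text
clock: 8.5
tcp_pos: [0.5051, -0.0196, 0.0931]
eef_rot: [0.0, 0.997, 0.075, 0.003]
ft_force: [1.0, 0.4, 0.5]
grip_width: 0.005
finger_force: 0.0
```

Run:
```python
from h import *
s=get_state();print(s["clock"],s["tcp_pos"],loc(s["tcp_pos"]),s["ft_force"])
for c in ["wrist","top","scene"]:
  im=viewer.get_image(c);cv2.imwrite("pics/%s4.png"%c,im)
  for t in ["gift_box","door_press","door_edge"]:
    for r in viewer.pinpoint(c,t)[:1]:
        p=w(c,r["point"])[:3];print(c,t,np.round(p,4),loc(p),round(r["confidence"],2))
```

```text
8.5 [ 0.5050664  -0.01960282  0.09309497] [-0.0787 -0.1437] [1.03641927 0.40715812 0.51892178]
wrist gift_box [ 0.5117 -0.1124 -0.0037] [-0.0861 -0.2364] 0.64
wrist door_press [ 0.5708 -0.001   0.0811] [-0.0109 -0.1352] 0.57
wrist door_edge [ 0.5767 -0.0242  0.0862] [-0.0086 -0.159 ] 0.83
top gift_box [ 0.5156 -0.1183  0.0024] [-0.0832 -0.2429] 0.58
scene gift_box [ 0.5152 -0.1142  0.0009] [-0.083  -0.2387] 0.69
scene door_press [ 0.5668 -0.0012  0.0924] [-0.0149 -0.1348] 0.72
scene door_edge [ 0.5825 -0.0267  0.0894] [-0.0032 -0.1623] 0.65
```

View pics/wrist4.png

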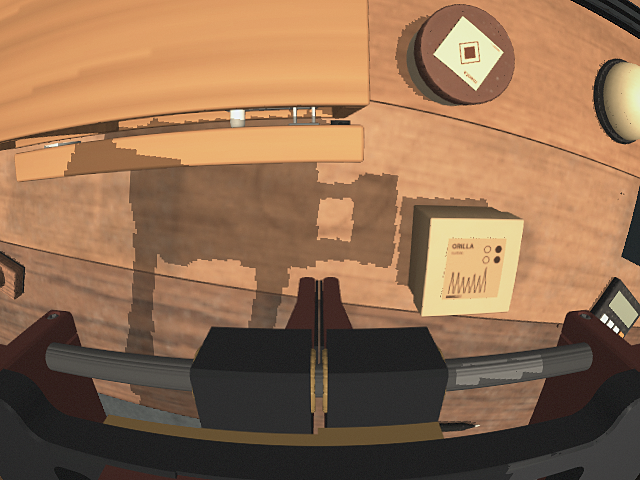

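The box (470,260) now stands about 250 mm from the hinge, beyond the free edge (362,145). Now pressing the door.

>>> {"name": "apply_moves", "arguments": {"moves": [{"translation": [15, -8, 3], "roll": 0, "claw": 1}, {"translation": [15, 0, 0], "roll": 0, "claw": 1}, {"translation": [10, 0, 0], "roll": 0, "claw": 1}, {"translation": [4, 0, 0], "roll": 0, "claw": 1}, {"translation": [3, 0, 0], "roll": 0, "claw": 1}, {"translation": [2, 0, 0], "roll": 0, "claw": 1}, {"translation": [0, 0, 0], "roll": 0, "claw": 1}]}}

```text
clock: 9.8
tcp_pos: [0.5506, -0.0052, 0.0867]
eef_rot: [0.0, 0.997, 0.074, -0.0]
ft_force: [0.2, -0.9, 0.8]
grip_width: 0.011
finger_force: 0.0
```

>>> {"name": "apply_moves", "arguments": {"moves": [{"translation": [2, 0, 0], "roll": 0, "claw": 1}, {"translation": [2, 0, 0], "roll": 0, "claw": 1}, {"translation": [0, 0, 0], "roll": 0, "claw": 1}]}}

```text
clock: 10.1
tcp_pos: [0.5548, -0.0045, 0.0867]
eef_rot: [0.0, 0.997, 0.074, 0.0]
ft_force: [-0.1, -0.1, 0.6]
grip_width: 0.006
finger_force: 0.0
```

Run:
```python
from h import *
s=get_state();print(s["clock"],s["tcp_pos"],loc(s["tcp_pos"]),s["ft_force"],s["wrist_torque"])
```

```text
10.1 [ 0.55475055 -0.00452142  0.08671876] [-0.0274 -0.1363] [-0.09681459 -0.09061469  0.55478715] [-0.01020172 -0.05108057 -0.01237838]
```

No contact yet; continuing.

>>> {"name": "apply_moves", "arguments": {"moves": [{"translation": [2, 0, 0], "roll": 0, "claw": 1}, {"translation": [2, 0, 0], "roll": 0, "claw": 1}, {"translation": [0, 0, 0], "roll": 0, "claw": 1}]}}

```text
clock: 10.4
tcp_pos: [0.5587, -0.0039, 0.0866]
eef_rot: [0.0, 0.997, 0.074, -0.0]
ft_force: [-0.6, -0.2, 0.6]
grip_width: 0.002
finger_force: 0.1
```

>>> {"name": "apply_moves", "arguments": {"moves": [{"translation": [1, 0, 0], "roll": 0, "claw": 1}, {"translation": [1, 0, 0], "roll": 0, "claw": 1}, {"translation": [0, 0, 0], "roll": 0, "claw": 1}]}}

```text
clock: 10.7
tcp_pos: [0.5604, -0.0038, 0.0866]
eef_rot: [0.0, 0.997, 0.074, -0.0]
ft_force: [-1.6, -1.5, 1.1]
grip_width: 0.006
finger_force: 1.1
```

>>> {"name": "apply_moves", "arguments": {"moves": [{"translation": [1, 0, 0], "roll": 0, "claw": 1}, {"translation": [1, 0, 0], "roll": 0, "claw": 1}, {"translation": [0, 0, 0], "roll": 0, "claw": 1}]}}

```text
clock: 11.0
tcp_pos: [0.5626, -0.0035, 0.0866]
eef_rot: [0.0, 0.997, 0.074, -0.0]
ft_force: [-2.0, -2.0, 1.1]
grip_width: 0.002
finger_force: 1.1
```

>>> {"name": "apply_moves", "arguments": {"moves": [{"translation": [1, 0, 0], "roll": 0, "claw": 1}, {"translation": [0, 0, 0], "roll": 0, "claw": 1}]}}

```text
clock: 11.2
tcp_pos: [0.5636, -0.0033, 0.0866]
eef_rot: [0.0, 0.997, 0.074, -0.0]
ft_force: [-1.8, -0.9, 0.1]
grip_width: 0.005
finger_force: 1.1
```

>>> {"name": "apply_moves", "arguments": {"moves": [{"translation": [1, 0, 0], "roll": 0, "claw": 1}, {"translation": [0, 0, 0], "roll": 0, "claw": 1}]}}

```text
clock: 11.4
tcp_pos: [0.5637, -0.0033, 0.0866]
eef_rot: [0.0, 0.997, 0.074, -0.001]
ft_force: [-7.1, -2.9, 2.0]
grip_width: 0.005
finger_force: 3.2
```

>>> {"name": "apply_moves", "arguments": {"moves": [{"translation": [0.5, 0, 0], "roll": 0, "claw": 1}, {"translation": [0, 0, 0], "roll": 0, "claw": 1}]}}

```text
clock: 11.6
tcp_pos: [0.5638, -0.0033, 0.0865]
eef_rot: [0.0, 0.997, 0.074, -0.002]
ft_force: [-8.1, -2.6, 3.1]
grip_width: 0.004
finger_force: 4.2
```

Firm stop reached; backing away.

>>> {"name": "apply_moves", "arguments": {"moves": [{"translation": [-5, 0, 0], "roll": 0, "claw": 1}, {"translation": [-10, 0, 0], "roll": 0, "claw": 1}, {"translation": [-15, 0, 0], "roll": 0, "claw": 1}, {"translation": [-20, 0, 0], "roll": 0, "claw": 1}, {"translation": [-20, 0, 0], "roll": 0, "claw": 1}, {"translation": [-20, 0, 0], "roll": 0, "claw": 1}, {"translation": [-20, 0, 0], "roll": 0, "claw": 1}, {"translation": [0, 0, -30], "roll": 0, "claw": 1}, {"translation": [0, 0, -40], "roll": 0, "claw": 1}, {"translation": [0, 0, -20], "roll": 0, "claw": 1}, {"translation": [0, 0, 0], "roll": 0, "claw": 1}, {"translation": [0, 0, 0], "roll": 0, "claw": 1}]}}

```text
clock: 12.8
tcp_pos: [0.4562, -0.0191, 0.1763]
eef_rot: [-0.0, 0.997, 0.074, 0.001]
ft_force: [0.5, 0.6, -0.2]
grip_width: 0.0
finger_force: 0.0
```

Run:
```python
from h import *
s=get_state();print(s["clock"],s["tcp_pos"],loc(s["tcp_pos"]),s["ft_force"])
for c in ["wrist","scene"]:
  im=viewer.get_image(c);cv2.imwrite("pics/%s5.png"%c,im)
  for t in ["gift_box","door_press","door_edge"]:
    for r in viewer.pinpoint(c,t)[:1]:
        p=w(c,r["point"])[:3];print(c,t,np.round(p,4),loc(p),round(r["confidence"],2))
```

```text
12.8 [ 0.4562058  -0.01908081  0.17630522] [-0.127  -0.1358] [ 0.54325148  0.62276669 -0.15420926]
wrist gift_box [ 0.5136 -0.112  -0.0008] [-0.0842 -0.2364] 0.69
wrist door_press [0.5198 0.0012 0.0861] [-0.0611 -0.1254] 0.63
wrist door_edge [ 0.5202 -0.0207  0.0864] [-0.064 -0.147] 0.9
scene gift_box [ 5.15e-01 -1.14e-01 -3.00e-04] [-0.0832 -0.2385] 0.69
scene door_press [0.5158 0.0054 0.0882] [-0.0644 -0.1206] 0.96
scene door_edge [ 0.5199 -0.0215  0.0887] [-0.0644 -0.1478] 0.93
```

View pics/wrist5.png

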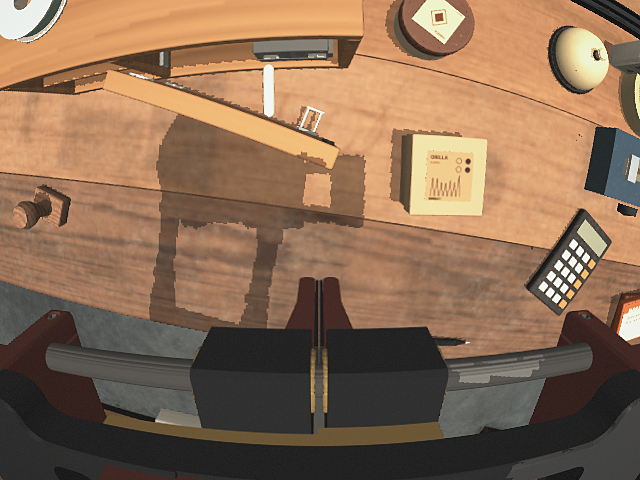

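The door stands ajar at about 0.39 with its free edge near (335,158); the box (445,175) is clear. Going down behind the door.

>>> {"name": "apply_moves", "arguments": {"moves": [{"translation": [30, -5, 0], "roll": 0, "claw": 1}, {"translation": [40, -6, 0], "roll": 0, "claw": 1}, {"translation": [30, -5, 0], "roll": 0, "claw": 1}, {"translation": [9, 0, 0], "roll": 0, "claw": 1}, {"translation": [0, 0, 0], "roll": 0, "claw": 1}, {"translation": [0, 0, 0], "roll": 0, "claw": 1}, {"translation": [0, 0, 25], "roll": 0, "claw": 1}, {"translation": [0, 0, 20], "roll": 0, "claw": 1}, {"translation": [0, 0, 20], "roll": 0, "claw": 1}, {"translation": [0, 0, 20], "roll": 0, "claw": 1}, {"translation": [0, 0, 0], "roll": 0, "claw": 1}]}}

```text
clock: 14.3
tcp_pos: [0.559, 0.0123, 0.0889]
eef_rot: [-0.0, 0.997, 0.074, -0.003]
ft_force: [0.4, 0.2, 0.1]
grip_width: 0.002
finger_force: 0.0
```

Run:
```python
from h import *
s=get_state();print(s["clock"],s["tcp_pos"],loc(s["tcp_pos"]),s["ft_force"])
```

```text
14.3 [0.55899201 0.01225994 0.08889308] [-0.0206 -0.1203] [0.36227938 0.2474767  0.08053632]
```

>>> {"name": "apply_moves", "arguments": {"moves": [{"translation": [-7, -2, 0], "roll": 0, "claw": 1}, {"translation": [-8, -3, 0], "roll": 0, "claw": 1}, {"translation": [-8, -3, 0], "roll": 0, "claw": 1}, {"translation": [-8, -3, 0], "roll": 0, "claw": 1}, {"translation": [-7, -4, 0], "roll": 0, "claw": 1}, {"translation": [-7, -5, 0], "roll": 0, "claw": 1}, {"translation": [-6, -5, 0], "roll": 0, "claw": 1}, {"translation": [-7, -4, 0], "roll": 0, "claw": 1}, {"translation": [-6, -6, 0], "roll": 0, "claw": 1}, {"translation": [-5, -6, 0], "roll": 0, "claw": 1}, {"translation": [-5, -6, 0], "roll": 0, "claw": 1}]}}

```text
clock: 15.4
tcp_pos: [0.481, 0.0487, 0.0916]
eef_rot: [-0.0, 0.997, 0.074, -0.0]
ft_force: [0.3, -0.2, 0.5]
grip_width: 0.008
finger_force: 0.2
```

>>> {"name": "apply_moves", "arguments": {"moves": [{"translation": [-4, -7, 0], "roll": 0, "claw": 1}, {"translation": [-4, -7, 0], "roll": 0, "claw": 1}, {"translation": [-4, -7, 0], "roll": 0, "claw": 1}, {"translation": [-3, -7, 0], "roll": 0, "claw": 1}, {"translation": [-3, -8, 0], "roll": 0, "claw": 1}, {"translation": [-3, -8, 0], "roll": 0, "claw": 1}, {"translation": [-2, -8, 0], "roll": 0, "claw": 1}, {"translation": [-1, -8, 0], "roll": 0, "claw": 1}, {"translation": [-1, -8, 0], "roll": 0, "claw": 1}, {"translation": [0, -6, 0], "roll": 0, "claw": 1}, {"translation": [0, -6, 0], "roll": 0, "claw": 1}, {"translation": [0, -3, 0], "roll": 0, "claw": 1}]}}

```text
clock: 16.6
tcp_pos: [0.4444, 0.1272, 0.0916]
eef_rot: [-0.0, 0.997, 0.075, -0.0]
ft_force: [-0.1, -0.9, -0.3]
grip_width: 0.005
finger_force: 0.1
```

Run:
```python
from h import *
s=get_state();print(s["clock"],s["tcp_pos"],loc(s["tcp_pos"]),s["ft_force"])
for c in ["scene","top"]:
  im=viewer.get_image(c)
  for t in ["gift_box","door_press","door_edge"]:
    for r in viewer.pinpoint(c,t)[:1]:
        p=w(c,r["point"])[:3];print(c,t,np.round(p,4),loc(p),round(r["confidence"],2))
```

```text
16.6 [0.44439882 0.12715803 0.09159244] [-0.1166  0.0105] [-0.1058002  -0.85108677 -0.25111008]
scene gift_box [ 0.5145 -0.1163 -0.0012] [-0.0839 -0.2407] 0.48
scene door_press [0.4271 0.1542 0.0907] [-0.1297  0.0399] 0.58
scene door_edge [0.4027 0.1477 0.0902] [-0.1547  0.0371] 0.93
top gift_box [ 0.5143 -0.1178  0.0025] [-0.0843 -0.2422] 0.93
top door_press [0.4265 0.1538 0.0869] [-0.1303  0.0396] 0.42
top door_edge [0.3988 0.1503 0.0874] [-0.1583  0.0403] 0.51
```

Door at about 1.77 rad. Backing off, then up.

>>> {"name": "apply_moves", "arguments": {"moves": [{"translation": [0, 10, 0], "roll": 0, "claw": 1}, {"translation": [0, 20, 0], "roll": 0, "claw": 1}, {"translation": [0, 20, 0], "roll": 0, "claw": 1}, {"translation": [0, 0, -30], "roll": 0, "claw": 1}, {"translation": [0, 0, -40], "roll": 0, "claw": 1}, {"translation": [0, 0, -40], "roll": 0, "claw": 1}, {"translation": [0, 0, 0], "roll": 0, "claw": 1}, {"translation": [0, 0, 0], "roll": 0, "claw": 1}, {"translation": [0, 0, 0], "roll": 0, "claw": 1}]}}

```text
clock: 17.9
tcp_pos: [0.4514, 0.0767, 0.2001]
eef_rot: [0.0, 0.997, 0.074, -0.001]
ft_force: [-0.4, -0.3, 0.2]
grip_width: 0.009
finger_force: 0.0
```

Run:
```python
from h import *
s=get_state();print(s["clock"],s["tcp_pos"],s["ft_force"])
for c in ["scene","wrist"]:
  im=viewer.get_image(c);cv2.imwrite("pics/%s6.png"%c,im)
  for t in ["gift_box","door_press","door_edge","stamp","sweet_tin","calculator"]:
    for r in viewer.pinpoint(c,t)[:1]:
        p=w(c,r["point"])[:3];print(c,t,np.round(p,4),loc(p),round(r["confidence"],2))
```

```text
17.9 [0.45142711 0.0767021  0.20008801] [-0.36529745 -0.26479573  0.23062748]
scene gift_box [ 5.160e-01 -1.182e-01  1.000e-04] [-0.0828 -0.2428] 0.7
scene door_press [0.4298 0.1531 0.0886] [-0.1272  0.0384] 0.96
scene door_edge [0.4034 0.1468 0.0917] [-0.1542  0.0361] 0.74
scene stamp [0.4278 0.2761 0.0024] [-0.1107  0.1602] 0.56
scene sweet_tin [ 6.481e-01 -9.240e-02 -5.000e-04] [ 0.0517 -0.2372] 0.56
scene calculator [ 0.4538 -0.311  -0.002 ] [-0.1733 -0.424 ] 0.85
wrist gift_box [ 0.5138 -0.1133  0.0007] [-0.0842 -0.2377] 0.58
wrist door_press [0.4321 0.1527 0.0866] [-0.1249  0.0376] 0.58
wrist door_edge [0.4037 0.1482 0.0879] [-0.1537  0.0374] 0.6
wrist stamp [4.324e-01 2.738e-01 4.000e-04] [-0.1064  0.1573] 0.9
wrist sweet_tin [ 6.492e-01 -9.300e-02 -6.000e-04] [ 0.0527 -0.2379] 0.7
wrist calculator [ 4.512e-01 -3.133e-01 -2.000e-04] [-0.1762 -0.4259] 0.84
```

View pics/wrist6.png

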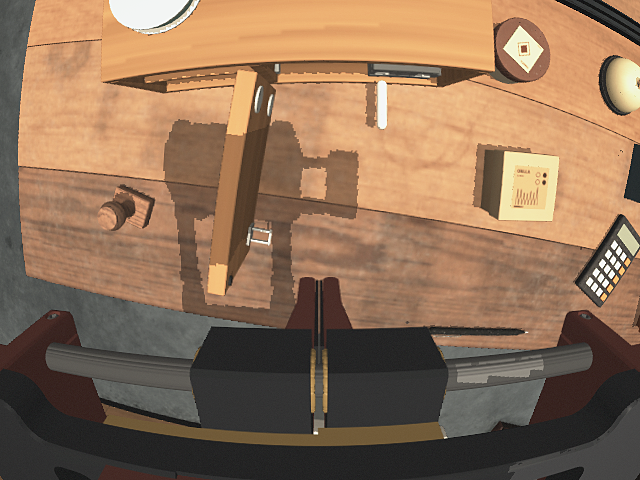

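The door stands open past square, with its free edge at (218,280). The box (520,185) is well clear, the bystanders have not moved, and the robot touches nothing.

```bash
python3 -c "
from rig import hand_in
print(hand_in())"
```

```text
the job is handed in; nothing more can be done
None
```

The job is handed in (no verdict came back): the door is open at about 1.77 rad, the gift box stands about 250 mm from the hinge, and the stamp, sweet tin and calculator measured where they started.

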